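Stir the beads, then bring the coral pot round to the front and hold it there

ROBOT

A 6-joint arm with a two-finger parallel gripper is mounted at the origin on the work surface. World frame = base frame: x ahead of the robot, y to its left, z up, the work surface at z = 0. Lengths are in m, angles in degrees, forces in N, time in s.
With the tool pointing down it reaches from about 0.4 to 0.825 m from the base axis. Payload 7 kg.
Tool frame: the origin (TCP) lies at the very end of the fingers, on their centre line; the grasp point (between the pads) lies 19 mm behind it; z points along the fingers, y is the line along which they close (so a half turn about z gives the same grasp; the last joint's range is limited). The gripper opens to 88 mm and grips with 3 to 60 N. Pads are 19 mm wide; open, the fingers measure 130 mm over their backs; the gripper's body (78 mm by 193 mm) begins 47 mm behind the grasp point.
Start: joints at [90.82, 20.546, 0.682, 0, -70.136, -16.507], TCP at [0.183, 0.65, 0.227] pointing down, gripper open.
Joint ranges: [-176.03, 176.03], [-82.01, 121.73], [-58.28, 71.71], [-173.87, 95.51], [-174.79, -0.11], [-173.66, 173.66]. Speed limits (degrees/s): [136.94, 136.94, 172.46, 180, 180, 180].

INTERFACE

Orientations are given as [roll, pitch, yaw] about the fixed x, y, z axes, in that order (R = Rz(yaw) Ry(pitch) Rx(roll)).
In Python, from plant import get_state, capture, close_job, regions_of gives the robot as it stands.
- The arm moves only by the tool jog_arm, never from a script. Its argument "moves" is a list of rows, each a list of 3 entries, a list of its own where there are three numbers: the shift along the tool's x, y, z in cm, then the turn about the tool's z in degrees, then the finger opening in cm, from 0 to 8.76. A call has 1 to 12 rows; each row shifts and turns the commanded pose from where the row before left it, along the tool's axes as they then stand; what a row does not reach is not made up. A row lasts 1/8 s, in which the tool goes at most 62.5 mm and 10.7 degrees, less where a joint would pass 70% of its speed; a pose out of reach is approached as far as the arm can. A call is refused whole if a number of a shift passes 6.25 or a number of a turn 10.7, either way. A call with a gripper value outside its range is refused whole. The fingers move at their own pace and stop on an object; "newtons" is the grip in N (left out, the last holds). Time passes only in rows, so rows that do not move let the fingers close. It gives the time, the measured TCP pose, the force, the opening and the grip force at its end, in the units of the state.
- get_state(): the state, without advancing time (a new reading comes with each control period).
- capture(name): name is "side" or "top" or "wrist"; returns a dict with "pixels" (400x640x3 uint8, blue, green, red), "mtx" (3x3 intrinsics, pixels), "world_from_camera" (4x4, takes a point from camera to world coordinates); the wrist camera has in their place "hand_eye" (4x4, takes a point from camera to tool coordinates, whose origin is the TCP and whose axes are the flange's). Camera axes: x right, y down, z forward; pixel columns grow to the right and rows downward; lengths in m; the calibration is good to about 2 mm. A picture is of the moment at which its call begins: read the wrist's pose just before it. There is no depth.
- close_job(): hands the job in; it is judged then, once.
Trained networks look in a picture, given as the dict that the camera call returned (one of the last four; its "shot" number tells which), for a name from the list of things; names that differ only in an ending like _2 or _b are one class to them, and where a whole thing is asked for, a point or a joint stands for the part that bears it (a point fixed in the world has none). Each returns a list of dicts, best first, with "confidence" (0 to 1); they miss things now and then, are a little off and sometimes report something else, mostly with a low value. They report only what shows in the picture. A call takes as long as a camera call.
- regions_of(picture, thing): "pixels" (400x640 bool, what is visible of it) and "pixel" ([column, row] in pixels, amid what is visible of it).
The state is a dict: "time_s": time; "joints": joint angles; "qd": joint speeds; "joint_torque": joint torques, N m; "tcp_pos": TCP position; "eef_rot": TCP orientation; "contact_force": force on the tool from outside, world axes, zero at the start; "moment": the same for the moment, N m; "gripper_width": finger opening in m; "gripper_force": force on a finger pad.
Only numpy, scipy, OpenCV 4.12 (cv2) and the standard library are available. Lean on these libraries where they do the work, as an engineer would, in place of code of your own. Each camera call takes 0.05 s, during which the arm holds its last target. There are 200 camera calls.

TASK

Take the maple stick from its stand and stir the four beads in the open coral pot round and round along the bottom until every one of them lies well away from where it started. Then, with the stick still standing in that pot, use it to turn the spring-return carousel until the coral pot sits at the front, in line with the white tab on the grey tray, and finish there still gripping the stick and holding the carousel still with it alone. Keep the beads in the pot and leave the loose coral cap, teal pop disc, glass egg and chrome top alone.

Things in the scene. Friction and masses are not known exactly. Their poses are not given: they have to be found in the camera images.
- dock: Grey plastic tray, fixed, 270 x 270 x 6 mm, turned a little on the table; a white tab 30 mm wide sticks out of the middle of its front edge to 169 mm from the centre. Origin: centre of its underside, on the carousel's axis; its -x axis points to the white tab, which marks the front; z up.
- carousel: Maple disc 260 mm across, 10 mm thick, bearing the coral pot and two closed 84 mm wide, 56 mm tall canisters, 120 degrees apart, centres 78 mm from the axis; hub 24 mm wide, 30 mm tall. Origin: underside centre, on the axis, 22 mm above the table; -x points to the coral pot. Return spring 0.05 N m/rad, drag 0.015 N m: starts at rest, turns 3.6 rad either way, swings back if let go.
- pot (a point): Centre of the inner floor of the open coral pot on the carousel, 36 mm above the table. Pot: inner radius 38 mm, wall 4 mm, inner depth 50 mm (rim 86 mm above the table). Axes turn with the carousel; its -x axis points away from the carousel's axis.
- stick: Maple stirring stick standing upright in the stand: 160 mm long; round shaft 12 mm across, round ribbed handle 22 mm across on the top 45 mm (from 115 to 160 mm above the lower tip). Origin: centre of the lower tip, z up the stick. About 50 to 85 g.
- stand: White fixed block 60 x 60 x 50 mm with a 14 mm wide hole, 40 mm deep, in the middle of its top; the stick stands in it with its tip 10 mm above the table. Origin: centre of its underside.
- bead0: Polished, very slippery white drum bead, 20 mm across and 18 mm tall, 10 g, lying flat on the pot's floor about 26 mm from its centre on the pot's +x side (towards the carousel's axis). Origin: centre of its underside. The middle of the pot is clear of beads.
- bead1: Blue drum bead of the same size, starts about 26 mm from the pot's centre on its +y side.
- bead2: Black drum bead of the same size, starts about 26 mm from the pot's centre on its -x side (outermost).
- bead3: Yellow drum bead of the same size, starts about 26 mm from the pot's centre on its -y side.
- cap: Coral twist cap of the pot lying loose on the table, 88 mm across, 14 mm tall. Leave alone.
- popdisc: Teal silicone pop disc lying on the table, 100 mm across, 16 mm tall. Leave alone.
- egg: Frosted glass egg standing on the table, 52 mm across, 60 mm tall. Leave alone.
- top: Chrome spinning top standing on its flat foot, 54 mm across, 46 mm tall. Leave alone.

How it is judged (in metres and radians):
On the way, in this order (a step that is already met when the one before it is completed fails the run):
1. the stick is drawn out of its stand in the gripper (contact force between the fingers and stick above 1 N and height (world z) of stick above 0.055 m), for 0.1 s.
2. the held stick's tip is down among the beads, near the floor of the coral pot (contact force between the fingers and stick above 1 N and horizontal distance between stick and pot below 0.036 m and z of stick in the frame of pot below 0.014 m), for 0.1 s.
3. with the held stick low in the pot, none of the four beads lies in the part of the pot where it started (all of step 2 and x of bead0 in the frame of pot below 0.012 m and y of bead1 in the frame of pot below 0.012 m and x of bead2 in the frame of pot above -0.012 m and y of bead3 in the frame of pot above -0.012 m).
At the end, for the whole second after the job is handed in: The coral pot's centre is on the tab's side, within 14 mm sideways of the line from the tray's centre through the tab; carousel still (under 0.08 rad/s); stick gripped, its tip in the pot 5 mm or more below the rim; fingers and arm not touching the carousel; all beads in the pot (x of pot in the frame of dock below 0 m and y of pot in the frame of dock between -0.014 and 0.014 m and angular speed of carousel below 0.08 rad/s and contact force between the fingers and stick above 1 N and horizontal distance between each of stick, bead0, bead1, bead2, bead3 and pot below 0.042 m and z of each of stick, bead0, bead1, bead2, bead3 in the frame of pot below 0.045 m and contact force between each of the fingers, the arm and carousel below 0.2 N); the arm keeps its last pose, push and grip.
It fails at once if a bead leaves the coral pot (not ((horizontal distance between bead0 and pot below 0.055 m and z of bead0 in the frame of pot below 0.055 m) and (horizontal distance between bead1 and pot below 0.055 m and z of bead1 in the frame of pot below 0.055 m) and (horizontal distance between bead2 and pot below 0.055 m and z of bead2 in the frame of pot below 0.055 m) and (horizontal distance between bead3 and pot below 0.055 m and z of bead3 in the frame of pot below 0.055 m))).
It fails at once if the cap, pop disc, egg or top is moved more than 20 mm (distance of any of cap, popdisc, egg, top from where it was at the start of the episode above 0.02 m).
It also fails if it takes over 64 s, if anything falls off the work surface, if the arm or the gripper's body presses on something with over 40 N, if the wrist force passes 120 N, or if a joint passes its speed limit or range.

## Working session

There is one attempt and no reset: what is moved stays moved. The work goes in short steps, Python scripts to look and compute and a tool call to move; the robot and the scene stay as the last step left them, time stands still between calls to the robot, and variables do not carry over. Pictures are saved under pics/ and viewed, at most 10 in all, crops included, and the job is handed in when it is done.

Besides the shell and the picture viewer there is one more tool, called in YAML: its name, and indented under it one key for each argument. jog_arm: Moves the arm, as the interface text tells. Its arguments: {"type":"object","properties":{"moves":{"type":"array"},"newtons":{"type":"number"}},"required":["moves"]}

```bash
mkdir -p pics; ls
cat > h.py <<'E'
import numpy as np, cv2
from plant import get_state, capture, close_job, regions_of
from scipy.spatial.transform import Rotation as R
def tcpT(s):
    T=np.eye(4);T[:3,:3]=R.from_euler('xyz',s['eef_rot'],degrees=True).as_matrix();T[:3,3]=s['tcp_pos'];return T
def snap(n):
    s=get_state();p=capture(n)
    p['W']=np.array(p['world_from_camera']) if 'world_from_camera' in p else tcpT(s)@np.array(p['hand_eye'])
    p['mtx']=np.array(p['mtx']);return p
def ray(p,px):
    d=np.linalg.solve(p['mtx'],[px[0],px[1],1.]);return p['W'][:3,3],p['W'][:3,:3]@d
def atz(p,px,z):
    o,d=ray(p,px);return o+d*(z-o[2])/d[2]
def proj(p,X):
    c=np.linalg.inv(p['W'])@np.append(X,1);u=p['mtx']@c[:3];return u[:2]/u[2]
def tri(a,pa,b,pb):
    o1,d1=ray(a,pa);o2,d2=ray(b,pb)
    t=np.linalg.lstsq(np.c_[d1,-d2],o2-o1,rcond=None)[0]
    A=o1+d1*t[0];B=o2+d2*t[1];return (A+B)/2,np.linalg.norm(A-B)
E
cat > a.py <<'E'
from h import *
print(get_state())
a=snap('top');b=snap('side')
cv2.imwrite('pics/top.png',a['pixels']);cv2.imwrite('pics/side.png',b['pixels'])
for p,n in((a,'top'),(b,'side')):
    print(n,p['W'][:3,3],p['W'][:3,2])
    for t in ['dock','carousel','pot','stick','stand','bead0','bead1','bead2','bead3','cap','popdisc','egg','top']:
        for r in regions_of(p,t)[:1]:
            ys,xs=np.where(r['pixels']);print(t,round(r['confidence'],2),np.round(r['pixel']),(xs.min(),xs.max(),ys.min(),ys.max()),np.round(atz(p,r['pixel'],0.05),3))
E
python3 a.py
```

```text
pics
{'time_s': 0.0, 'joints': array([ 9.08187459e+01,  2.05928160e+01,  6.31618914e-01, -1.97789439e-02,
       -7.01356015e+01, -1.65065043e+01]), 'qd': array([ 0.04866315, -0.08236622, -0.01428145,  0.03050577, -0.06256139,
        0.00756236]), 'joint_torque': array([-6.90718957e-05, -5.82713342e+01,  2.93061268e+01,  6.99731871e+00,
        6.87642954e-03, -1.63073105e-04]), 'tcp_pos': array([0.18241699, 0.64935774, 0.22559181]), 'eef_rot': array([ 1.79901908e+02, -9.67860491e-03, -1.56944866e+01]), 'contact_force': array([ 0.53366338, -0.38053269,  0.79529885]), 'moment': array([-0.0130496 , -0.00977514,  0.02656921]), 'gripper_force': 0.0, 'gripper_width': 0.08762734827301888}
top [0.46316101 0.08634867 1.14047592] [ 0.05534946 -0.0048633  -0.9984552 ]
dock 0.61 [302. 233.] (np.int64(231), np.int64(344), np.int64(132), np.int64(252)) [0.452 0.105 0.05 ]
carousel 0.93 [289. 186.] (np.int64(236), np.int64(337), np.int64(136), np.int64(237)) [0.57  0.138 0.05 ]
pot 0.64 [286. 188.] (np.int64(237), np.int64(337), np.int64(136), np.int64(237)) [0.563 0.145 0.05 ]
stick 0.62 [453. 2
[... 1784 characters left out ...]
 np.int64(390), np.int64(193), np.int64(245)) [ 0.523 -0.008  0.05 ]
bead2 0.49 [324. 231.] (np.int64(276), np.int64(390), np.int64(193), np.int64(245)) [ 0.523 -0.008  0.05 ]
bead3 0.49 [324. 231.] (np.int64(276), np.int64(390), np.int64(193), np.int64(245)) [ 0.523 -0.008  0.05 ]
cap 0.74 [335. 274.] (np.int64(329), np.int64(341), np.int64(255), np.int64(303)) [ 0.526 -0.168  0.05 ]
popdisc 0.72 [393. 313.] (np.int64(372), np.int64(418), np.int64(296), np.int64(334)) [ 0.626 -0.295  0.05 ]
egg 0.52 [322. 162.] (np.int64(316), np.int64(329), np.int64(155), np.int64(169)) [0.564 0.377 0.05 ]
top 0.59 [289. 172.] (np.int64(284), np.int64(298), np.int64(166), np.int64(177)) [0.449 0.321 0.05 ]
```

Run:
```python
import cv2
a=cv2.imread('pics/top.png')[110:290,160:480];b=cv2.imread('pics/side.png')[140:340,250:450]
cv2.imwrite('pics/top2.png',cv2.resize(a,None,fx=2.5,fy=2.5,interpolation=2));cv2.imwrite('pics/side2.png',cv2.resize(b,None,fx=3,fy=3,interpolation=2))
```

```text
(no output)
```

View pics/top2.png

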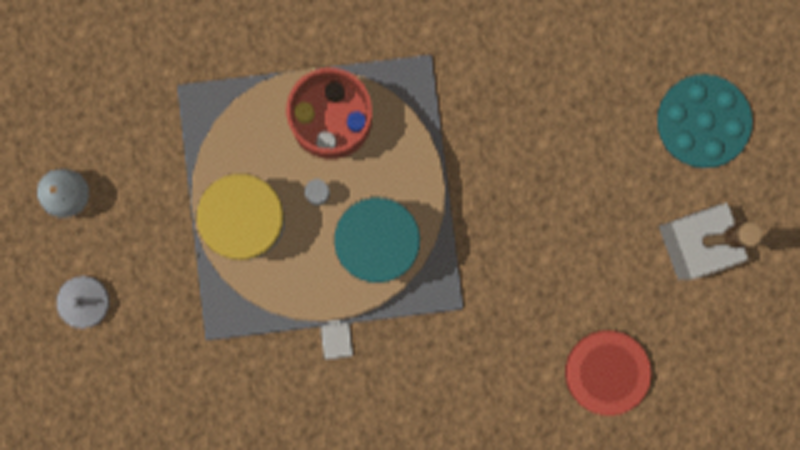

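View pics/side2.png

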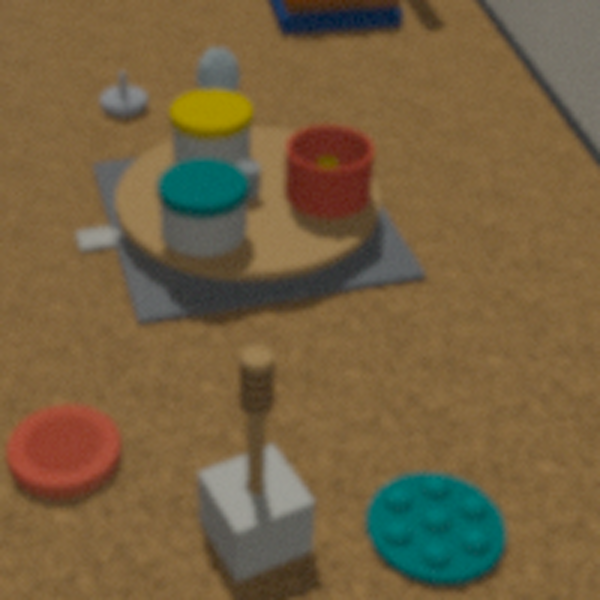

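Top view: the pot is at the far side (about px 292,155), the hub at (287,186) and the tab at (295,246). The stick's top is at (460,204) in the top view and (336,258) in the side view. Egg and top are on the left, cap and pop disc on the right near the stand.

```bash
cat > b.py <<'E'
from h import *
a=snap('top');b=snap('side')
T,e=tri(a,(460.4,203.6),b,(335.7,258.3));print('stick top',T.round(4),e)
c=a['pixels'].astype(int)
def g(x,y):return (160+x/2.5,110+y/2.5)
print('hub',atz(a,g(317,190),.052).round(4),'tab end',[atz(a,g(*q),.006).round(4) for q in((326,359),(352,357))])
cor=np.array([atz(a,g(*q),.006)[:2] for q in((179,87),(433,57),(463,308),(206,339))]);m=cor.mean(0);print('dock',m,cor.round(4))
d=(cor[2]+cor[3]-cor[0]-cor[1])/2;print('front dir',np.degrees(np.arctan2(d[1],d[0])), np.hypot(*d))
h=cv2.cvtColor(a['pixels'],cv2.COLOR_BGR2HSV)
red=(((h[...,0]<8)|(h[...,0]>172))&(h[...,1]>110)).astype(np.uint8)
red[:,350:]=0;red[:130]=0;red[200:]=0
cn=max(cv2.findContours(red,0,2)[0],key=cv2.contourArea);(x,y),r=cv2.minEnclosingCircle(cn)
print('pot',x,y,r,atz(a,(x,y),.086).round(4))
r=regions_of(a,'carousel')[0]['pixels'].astype(np.uint8);cn=max(cv2.findContours(r,0,2)[0],key=cv2.contourArea);(x,y),r=cv2.minEnclosingCircle(cn)
print('disc',x,y,r,atz(a,(x,y),.032).round(4))
for q in((703,240),):print('hole',atz(a,g(*q),.05).round(4))
E
python3 b.py
```

```text
stick top [ 0.5149 -0.251   0.1697] 0.00019933022018176088
hub [0.5688 0.1424 0.052 ] tab end [array([0.3975, 0.1363, 0.006 ]), array([0.3993, 0.1094, 0.006 ])]
dock [0.56595275 0.14136756] [[ 0.6828  0.2891]
 [ 0.7128  0.0221]
 [ 0.4491 -0.0062]
 [ 0.4191  0.2605]]
front dir -173.84042301846176 0.2652231423070616
pot 291.75 154.5833282470703 17.978872299194336 [0.6422 0.1283 0.086 ]
disc 286.83935546875 187.00584411621094 50.38400650024414 [0.5681 0.1434 0.032 ]
hole [ 0.5158 -0.2442  0.05  ]
```

jog_arm:
  moves:
    - [[0,0,0],-7.85,8.76]
    - [[0,0,0],-7.85,8.76]
    - [[5,6,0],0,8.76]
    - [[5,6,0],0,8.76]
    - [[5,6,0],0,8.76]
    - [[5,6,0],0,8.76]
    - [[5,6,-1],0,8.76]
    - [[0,6,-1],0,8.76]
    - [[0,6,-1],0,8.76]
    - [[0,6,-1],0,8.76]
    - [[0,6,-1],0,8.76]
    - [[0,6,-1],0,8.76]
  newtons: 40

```text
time_s: 3.05
tcp_pos: [0.382, 0.1084, 0.2852]
eef_rot: [-180.0, -0.1, 0.1]
contact_force: [1.6, -0.0, 0.1]
gripper_width: 0.0874
gripper_force: 0.0
```

jog_arm:
  moves:
    - [[1,4,0],0,8.76]
    - [[1,4,0],0,8.76]
    - [[1,4,0],0,8.76]
    - [[1,4,0],0,8.76]
    - [[1,4,0],0,8.76]
    - [[1,4,0],0,8.76]
    - [[1,4,0],0,8.76]
    - [[1,3.5,0],0,8.76]
    - [[1,2,0],0,8.76]
    - [[0,0,0],0,8.76]

```text
time_s: 4.3
tcp_pos: [0.4726, -0.2259, 0.284]
eef_rot: [180.0, 0.1, -0.1]
contact_force: [0.2, 0.0, 0.2]
gripper_width: 0.0874
gripper_force: 0.0
```

```bash
cat > c.py <<'E'
from h import *
p=snap('wrist');cv2.imwrite('pics/w1.png',p['pixels']);s=get_state();print(s['tcp_pos'],s['eef_rot'],s['contact_force'],p['W'][:3,3],p['W'][:3,2])
print('pred top',proj(p,[.5149,-.251,.170]),'pred hole',proj(p,[.5158,-.2442,.05]))
for t in('stick','stand'):
    for r in regions_of(p,t)[:1]: print(t,r['confidence'],r['pixel'])
E
python3 c.py
```

```text
[ 0.47225365 -0.22520758  0.28412305] [-1.79991023e+02  4.71182042e-02 -7.31754748e-02] [-0.5716419  -0.20544092 -0.38455026] [ 0.54372261 -0.22824414  0.44247803] [-2.65333600e-01 -5.99755736e-04 -9.64156482e-01]
pred top [341.64268858 147.85345123] pred hole [329.09684479 137.48658951]
stick 0.95 [343.0, 148.1]
stand 0.61 [334.4, 132.7]
```

View pics/w1.png

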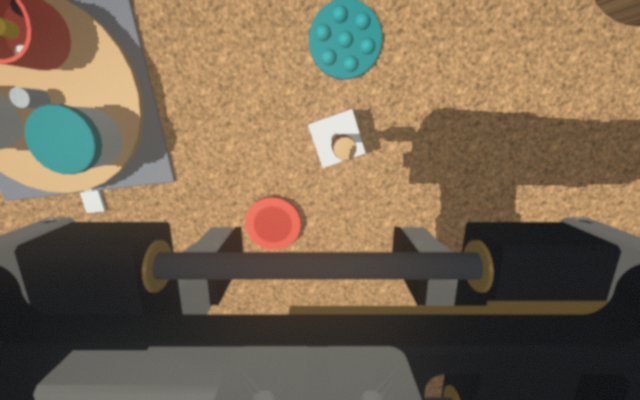

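The wrist view shows the stick's top at (343,148), matching the predicted (342,148) to about 1 mm. Next is the grasp.

jog_arm:
  moves:
    - [[2.1,1.3,0],0,8.76]
    - [[2.1,1.3,0],0,8.76]
    - [[0,0,3],0,8.76]
    - [[0,0,3],0,8.76]
    - [[0,0,3],0,8.76]
    - [[0,0,3],0,8.76]
    - [[0,0,2.3],0,8.76]
    - [[0,0,1],0,8.76]
    - [[0,0,0],0,8.76]

```text
time_s: 5.58
tcp_pos: [0.5144, -0.2503, 0.1316]
eef_rot: [180.0, 0.0, 0.1]
contact_force: [1.0, -0.3, -0.2]
gripper_width: 0.0876
gripper_force: 0.0
```

jog_arm:
  moves:
    - [[0,0,0],0,4]
    - [[0,0,0],0,1]
    - [[0,0,0],0,1]
    - [[0,0,0],0,1]
    - [[0,0,0],0,1]
    - [[0,0,0],0,1]
  newtons: 50

```text
time_s: 6.32
tcp_pos: [0.5144, -0.2508, 0.1315]
eef_rot: [-180.0, 0.0, 0.0]
contact_force: [0.6, 0.4, 0.3]
gripper_width: 0.0327
gripper_force: 0.0
```

jog_arm:
  moves:
    - [[0,0,0],0,1]
    - [[0,0,0],0,1]
    - [[0,0,0],0,1]
    - [[0,0,0],0,1]

```text
time_s: 6.82
tcp_pos: [0.5144, -0.2508, 0.1315]
eef_rot: [180.0, 0.0, 0.0]
contact_force: [-0.1, 0.1, -0.4]
gripper_width: 0.0215
gripper_force: 50.0
```

jog_arm:
  moves:
    - [[0,0,-1],0,1]
    - [[0,0,-2],0,1]
    - [[0,0,-3],0,1]
    - [[0,0,-3],0,1]
    - [[0,0,-2],0,1]
    - [[0,0,-1],0,1]
    - [[0,0,0],0,1]

```text
time_s: 7.7
tcp_pos: [0.5146, -0.2507, 0.2521]
eef_rot: [180.0, -0.1, 0.0]
contact_force: [-0.5, 0.2, -0.9]
gripper_width: 0.0216
gripper_force: 50.0
```

```bash
cat > d.py <<'E'
from h import *
s=get_state();print(s['tcp_pos'],s['gripper_width'],s['gripper_force'],s['time_s'])
b=snap('side');a=snap('top')
cv2.imwrite('pics/s3.png',cv2.resize(b['pixels'][180:320,260:420],None,fx=4,fy=4,interpolation=2))
for t in ('stick',):
  for p in(a,b):
    for r in regions_of(p,t)[:1]:
        ys,xs=np.where(r['pixels']);print(r['confidence'],r['pixel'],xs.min(),xs.max(),ys.min(),ys.max(),'tip px',xs[ys==ys.max()].mean())
x,y=s['tcp_pos'][:2];z=s['tcp_pos'][2]
print('pred tip side',proj(b,[x,y,z-.121]),'top',proj(a,[x,y,z-.121]))
E
python3 d.py
```

```text
[ 0.51460029 -0.25073813  0.25205183] 0.02159883984752466 49.99524772167206 7.7
pred tip side [335.40302241 273.15611001] top [454.53330582 204.71446508]
```

View pics/s3.png

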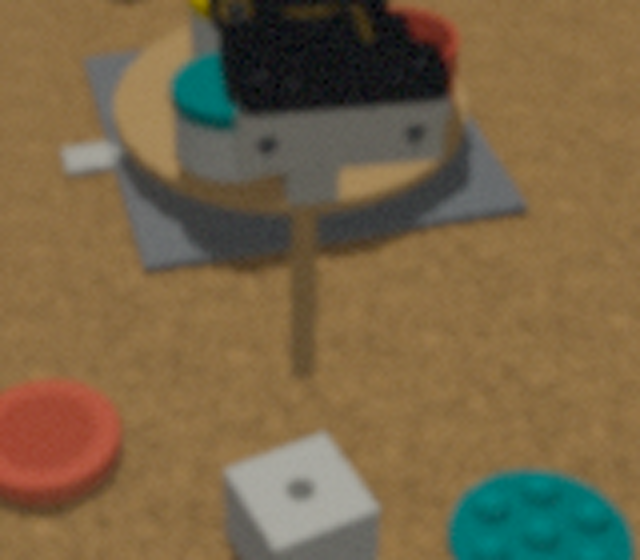

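jog_arm:
  moves:
    - [[1,-2,0],0,1]
    - [[1,-4,0],0,1]
    - [[1,-4,0],0,1]
    - [[1.5,-4,0],0,1]
    - [[1.5,-4,0],0,1]
    - [[1.5,-4,0],0,1]
    - [[1.5,-4,0],0,1]
    - [[1.5,-4,0],0,1]
    - [[1.5,-4,0],0,1]
    - [[0.9,-2.5,0],0,1]
    - [[0,-1,0],0,1]
    - [[0,0,0],0,1]

```text
time_s: 9.4
tcp_pos: [0.643, 0.1243, 0.251]
eef_rot: [180.0, 0.1, 0.0]
contact_force: [-0.4, -0.7, -1.2]
gripper_width: 0.0212
gripper_force: 50.0
```

```bash
cat > e.py <<'E'
from h import *
s=get_state();print(s['tcp_pos'],s['eef_rot'],s['gripper_force'],s['time_s'])
p=snap('wrist');a=snap('top')
cv2.imwrite('pics/w4.png',p['pixels'])
t=s['tcp_pos']-[0,0,.121]
C=np.array([.6435,.128,0])
print('tip',t,proj(p,t),'pot rim centre pred',proj(p,C+[0,0,.086]),'floor',proj(p,C+[0,0,.036]),'hub',proj(p,[.5675,.1425,.052]))
im=p['pixels'].copy()
for z,r in((.086,.042),(.086,.038),(.036,.038)):
    q=np.array([proj(p,C+[r*np.cos(u),r*np.sin(u),z]) for u in np.linspace(0,6.28,50)]);cv2.polylines(im,[q.astype(np.int32)],True,(0,255,0),1)
cv2.circle(im,tuple(int(v) for v in proj(p,t)),3,(255,0,255),1)
cv2.imwrite('pics/w4.png',im)
E
python3 e.py
```

```text
[0.64301948 0.12430559 0.25100837] [1.79974027e+02 5.10415109e-02 4.26891845e-02] 49.99543905258179 9.4
tip [0.64301948 0.12430559 0.13000837] [314.69303057 190.41379065] pot rim centre pred [311.69694625 180.39390859] floor [312.34975782 172.14398398] hub [301.3121427  231.56875987]
```

View pics/w4.png

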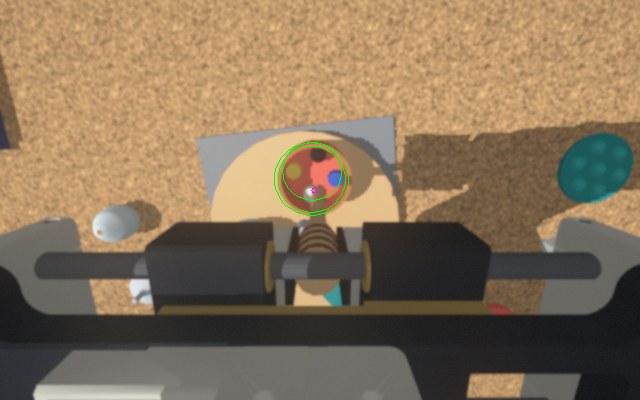

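The overlaid rim matches the pot. Beads are white (312,191), blue (336,179), black (318,155) and yellow (293,172), and the pot's middle is clear. I'll shift slightly and go down.

jog_arm:
  moves:
    - [[0,-0.2,2],0,1]
    - [[0,0,3],0,1]
    - [[0,0,2],0,1]
    - [[0,0,1.2],0,1]
    - [[0,0,0.5],0,1]
    - [[0,0,0],0,1]
    - [[0,0,0],0,1]

```text
time_s: 10.38
tcp_pos: [0.6438, 0.1263, 0.1654]
eef_rot: [-180.0, -0.1, 0.0]
contact_force: [0.2, 0.6, 0.0]
gripper_width: 0.0213
gripper_force: 50.0
```

```bash
cat > f.py <<'E'
from h import *
import json
s=get_state();print(s['tcp_pos'],s['gripper_force'],s['contact_force'],s['time_s'])
C=np.array([.6435,.1265])
def rows(path,start,yaw=None,g=1):
    # world xy path at yaw 0: tool x=+x, tool y=-y
    cur=np.array(start,float);o=[]
    for p in path:
        d=np.round((p-cur)*100*[1,-1],2);cur=cur+d/100*[1,-1];o.append([[float(d[0]),float(d[1]),0],0,g])
    return o
if __name__=='__main__':
    c=lambda r,t:C+r*np.array([np.cos(np.radians(t)),np.sin(np.radians(t))])
    P=[c(r,124) for r in(.008,.016,.025)]+[c(.025,124+u) for u in range(11,265,11)]
    o=rows(P,s['tcp_pos'][:2]);print(len(o))
    for i in range(0,len(o),12):print(json.dumps(o[i:i+12]))
E
python3 f.py
```

```text
[0.64384014 0.12634084 0.16542975] 49.99550700187683 [0.24847713 0.56132396 0.02118479] 10.375
27
[[[-0.48, -0.68, 0], 0, 1], [[-0.45, -0.66, 0], 0, 1], [[-0.5, -0.75, 0], 0, 1], [[-0.37, 0.31, 0], 0, 1], [[-0.31, 0.37, 0], 0, 1], [[-0.23, 0.42, 0], 0, 1], [[-0.14, 0.45, 0], 0, 1], [[-0.05, 0.48, 0], 0, 1], [[0.03, 0.48, 0], 0, 1], [[0.13, 0.46, 0], 0, 1], [[0.22, 0.43, 0], 0, 1], [[0.29, 0.38, 0], 0, 1]]
[[[0.36, 0.32, 0], 0, 1], [[0.41, 0.24, 0], 0, 1], [[0.45, 0.16, 0], 0, 1], [[0.48, 0.07, 0], 0, 1], [[0.47, -0.02, 0], 0, 1], [[0.47, -0.11, 0], 0, 1], [[0.44, -0.2, 0], 0, 1], [[0.39, -0.28, 0], 0, 1], [[0.33, -0.35, 0], 0, 1], [[0.25, -0.4, 0], 0, 1], [[0.18, -0.45, 0], 0, 1], [[0.09, -0.47, 0], 0, 1]]
[[[-0.01, -0.48, 0], 0, 1], [[-0.09, -0.47, 0], 0, 1], [[-0.19, -0.44, 0], 0, 1]]
```

jog_arm:
  moves:
    - [[-0.48,-0.68,0],0,1]
    - [[-0.45,-0.66,0],0,1]
    - [[-0.5,-0.75,0],0,1]
    - [[-0.37,0.31,0],0,1]
    - [[-0.31,0.37,0],0,1]
    - [[-0.23,0.42,0],0,1]
    - [[-0.14,0.45,0],0,1]
    - [[-0.05,0.48,0],0,1]
    - [[0.03,0.48,0],0,1]
    - [[0.13,0.46,0],0,1]
    - [[0.22,0.43,0],0,1]
    - [[0.29,0.38,0],0,1]

```text
time_s: 11.88
tcp_pos: [0.625, 0.109, 0.1645]
eef_rot: [180.0, 0.0, 0.0]
contact_force: [-0.1, -0.2, 0.0]
gripper_width: 0.0211
gripper_force: 50.0
```

jog_arm:
  moves:
    - [[0.36,0.32,0],0,1]
    - [[0.41,0.24,0],0,1]
    - [[0.45,0.16,0],0,1]
    - [[0.48,0.07,0],0,1]
    - [[0.47,-0.02,0],0,1]
    - [[0.47,-0.11,0],0,1]
    - [[0.44,-0.2,0],0,1]
    - [[0.39,-0.28,0],0,1]
    - [[0.33,-0.35,0],0,1]
    - [[0.25,-0.4,0],0,1]
    - [[0.18,-0.45,0],0,1]
    - [[0.09,-0.47,0],0,1]

```text
time_s: 13.38
tcp_pos: [0.668, 0.1246, 0.1645]
eef_rot: [-180.0, 0.0, 0.0]
contact_force: [-0.2, -0.9, -0.6]
gripper_width: 0.0214
gripper_force: 50.0
```

jog_arm:
  moves:
    - [[-0.01,-0.48,0],0,1]
    - [[-0.09,-0.47,0],0,1]
    - [[-0.19,-0.44,0],0,1]
    - [[0,0,0],0,1]

```text
time_s: 13.88
tcp_pos: [0.6649, 0.1386, 0.1646]
eef_rot: [-180.0, -0.0, 0.0]
contact_force: [-0.1, -0.4, -0.6]
gripper_width: 0.0213
gripper_force: 50.0
```

```bash
cat > g.py <<'E'
import sys
from h import *
s=get_state();print(s['tcp_pos'],s['eef_rot'],s['gripper_force'],s['contact_force'],s['time_s'])
p=snap('wrist');a=snap('top');b=snap('side')
t=s['tcp_pos']-[0,0,.121];u,v=proj(p,t).astype(int);print('tip',u,v)
cv2.imwrite('pics/raw.png',p['pixels'])
im=p['pixels']
A=cv2.resize(im[max(v-75,0):v+60,u-75:u+75],(600,540),interpolation=2)
cv2.imwrite('pics/%s.png'%sys.argv[1],A)
print('crop origin',u-75,max(v-75,0),'scale4')
for n,q in(('top',a),('side',b)):cv2.imwrite('pics/%s_%s.png'%(sys.argv[1],n),q['pixels'])
E
python3 g.py g1
```

```text
[0.66488682 0.13859402 0.16456539] [-1.79991649e+02 -3.69789183e-03  3.88983619e-02] 49.99549448490143 [-0.0706753  -0.41719682 -0.6387337 ] 13.875
tip 314 190
crop origin 239 115 scale4
```

View pics/g1.png

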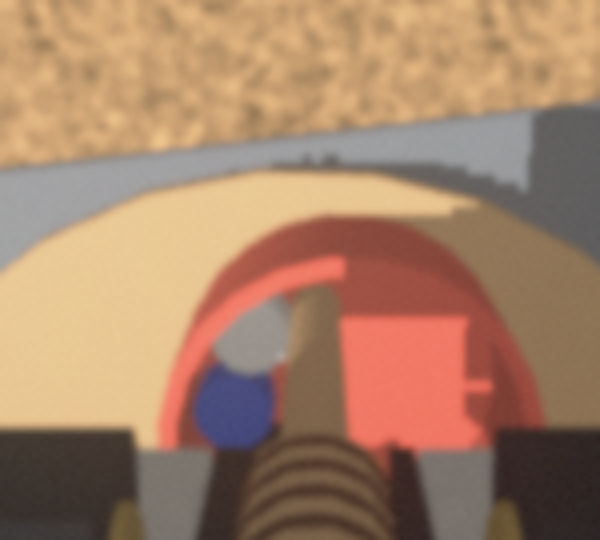

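The white and blue beads lie just ahead of the stick as planned, and the pot has hardly turned. I'll check black and yellow from the side.

Run:
```python
import cv2,numpy as np
b=cv2.imread('pics/g1_side.png')[150:240,280:400];a=cv2.imread('pics/g1_top.png')[120:210,230:350]
cv2.imwrite('pics/g1b.png',np.vstack([cv2.resize(x,None,fx=3.3,fy=3.3,interpolation=2) for x in(b,a)]))
```

```text
(no output)
```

View pics/g1b.png

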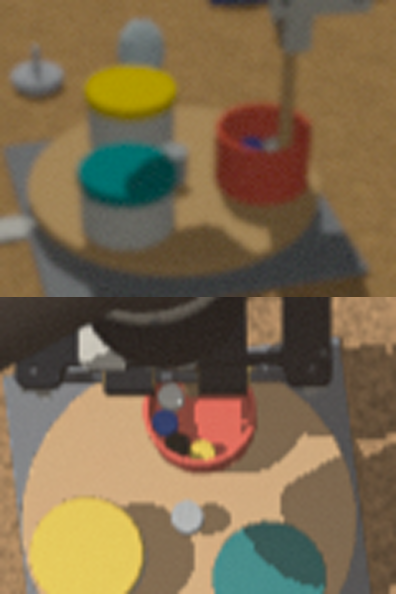

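Train order is white, blue, black, yellow, and every bead is well clear of its starting part. Now raise the tip above the beads and turn the carousel clockwise.

```bash
cat > t.py <<'E'
from h import *
import json
s=get_state();print(s['joints'].round(1))
A=np.array([.5675,.1425]);C=np.array([.6435,.1265])
pot=np.degrees(np.arctan2(*(C-A)[::-1]));print('pot',pot)
off=np.degrees(np.arctan2(32,78));R0=np.hypot(.078,.032)
front=-173.84
P=lambda a,r=R0:A+r*np.array([np.cos(np.radians(a)),np.sin(np.radians(a))])
cur=s['tcp_pos'][:2].copy();yaw=s['eef_rot'][2];yaw=0
rows=[[[0,0,-1.2],0,1],[[0,0,-1.2],0,1],[[0,0,0],0,1]]
def go(p,turn,dz=0):
    global cur,yaw
    c,k=np.cos(np.radians(yaw)),np.sin(np.radians(yaw));M=np.array([[c,k],[k,-c]]) # columns tool x,y in world
    d=np.round(M.T@(p-cur)*100,2);cur=cur+M@d/100;yaw-=turn;rows.append([[float(d[0]),float(d[1]),dz],turn,1])
a0=pot-off;st=P(a0+3)
for f in(.25,.5,.75,1):go(cur+(st-cur)*(.25/(1.25-f)),0)
tot=(front-off)-(a0+3);w=np.ones(36);w[:3]=[.3,.5,.8];w[-5:]=[.8,.6,.5,.3,.2];w=np.cumsum(w/w.sum())
for f in w:go(P(a0+3+tot*f),4)
rows.append([[0,0,0],0,1])
print(len(rows),tot,cur,yaw)
for i in range(0,len(rows),12):print(json.dumps(rows[i:i+12]))
E
python3 t.py
```

```text
[ 28.1  23.3  -3.5  -0.  -63.2  61.9]
pot -11.888658039627972
44 -164.95134196037205 [0.4865105  0.16588581] -144
[[[0, 0, -1.2], 0, 1], [[0, 0, -1.2], 0, 1], [[0, 0, 0], 0, 1], [[-0.64, 0.98, 0], 0, 1], [[-0.63, 0.98, 0], 0, 1], [[-0.64, 0.99, 0], 0, 1], [[-0.63, 0.98, 0], 0, 1], [[-0.12, 0.19, 0], 4, 1], [[-0.19, 0.33, 0], 4, 1], [[-0.3, 0.53, 0], 4, 1], [[-0.38, 0.66, 0], 4, 1], [[-0.39, 0.65, 0], 4, 1]]
[[[-0.41, 0.64, 0], 4, 1], [[-0.42, 0.63, 0], 4, 1], [[-0.43, 0.62, 0], 4, 1], [[-0.44, 0.62, 0], 4, 1], [[-0.46, 0.61, 0], 4, 1], [[-0.47, 0.59, 0], 4, 1], [[-0.47, 0.59, 0], 4, 1], [[-0.5, 0.58, 0], 4, 1], [[-0.5, 0.56, 0], 4, 1], [[-0.51, 0.56, 0], 4, 1], [[-0.53, 0.55, 0], 4, 1], [[-0.54, 0.53, 0], 4, 1]]
[[[-0.54, 0.53, 0], 4, 1], [[-0.56, 0.51, 0], 4, 1], [[-0.57, 0.5, 0], 4, 1], [[-0.58, 0.5, 0], 4, 1], [[-0.58, 0.47, 0], 4, 1], [[-0.6, 0.47, 0], 4, 1], [[-0.61, 0.46, 0], 4, 1], [[-0.61, 0.44, 0], 4, 1], [[-0.63, 0.43, 0], 4, 1], [[-0.63, 0.42, 0], 4, 1], [[-0.64, 0.4, 0], 4, 1], [[-0.65, 0.39, 0], 4, 1]]
[[[-0.66, 0.38, 0], 4, 1], [[-0.66, 0.37, 0], 4, 1], [[-0.54, 0.28, 0], 4, 1], [[-0.4, 0.22, 0], 4, 1], [[-0.33, 0.19, 0], 4, 1], [[-0.19, 0.12, 0], 4, 1], [[-0.12, 0.08, 0], 4, 1], [[0, 0, 0], 0, 1]]
```

```bash
sed -i 's/tot\*f),4)/tot*f),5)/' t.py; python3 t.py
```

```text
[ 28.1  23.3  -3.5  -0.  -63.2  61.9]
pot -11.888658039627972
44 -164.95134196037205 [0.4865349  0.16590177] -180
[[[0, 0, -1.2], 0, 1], [[0, 0, -1.2], 0, 1], [[0, 0, 0], 0, 1], [[-0.64, 0.98, 0], 0, 1], [[-0.63, 0.98, 0], 0, 1], [[-0.64, 0.99, 0], 0, 1], [[-0.63, 0.98, 0], 0, 1], [[-0.12, 0.19, 0], 5, 1], [[-0.19, 0.34, 0], 5, 1], [[-0.28, 0.54, 0], 5, 1], [[-0.34, 0.67, 0], 5, 1], [[-0.35, 0.68, 0], 5, 1]]
[[[-0.35, 0.67, 0], 5, 1], [[-0.35, 0.67, 0], 5, 1], [[-0.35, 0.67, 0], 5, 1], [[-0.35, 0.67, 0], 5, 1], [[-0.36, 0.67, 0], 5, 1], [[-0.35, 0.67, 0], 5, 1], [[-0.36, 0.67, 0], 5, 1], [[-0.36, 0.67, 0], 5, 1], [[-0.37, 0.66, 0], 5, 1], [[-0.36, 0.67, 0], 5, 1], [[-0.37, 0.66, 0], 5, 1], [[-0.36, 0.66, 0], 5, 1]]
[[[-0.37, 0.67, 0], 5, 1], [[-0.38, 0.66, 0], 5, 1], [[-0.37, 0.66, 0], 5, 1], [[-0.37, 0.66, 0], 5, 1], [[-0.38, 0.66, 0], 5, 1], [[-0.38, 0.65, 0], 5, 1], [[-0.38, 0.66, 0], 5, 1], [[-0.38, 0.65, 0], 5, 1], [[-0.39, 0.66, 0], 5, 1], [[-0.38, 0.65, 0], 5, 1], [[-0.39, 0.65, 0], 5, 1], [[-0.39, 0.65, 0], 5, 1]]
[[[-0.39, 0.65, 0], 5, 1], [[-0.39, 0.65, 0], 5, 1], [[-0.31, 0.52, 0], 5, 1], [[-0.23, 0.4, 0], 5, 1], [[-0.17, 0.34, 0], 5, 1], [[-0.1, 0.2, 0], 5, 1], [[-0.05, 0.14, 0], 5, 1], [[0, 0, 0], 0, 1]]
```

jog_arm:
  moves:
    - [[0,0,-1.2],0,1]
    - [[0,0,-1.2],0,1]
    - [[0,0,0],0,1]
    - [[-0.64,0.98,0],0,1]
    - [[-0.63,0.98,0],0,1]
    - [[-0.64,0.99,0],0,1]
    - [[-0.63,0.98,0],0,1]
    - [[-0.12,0.19,0],5,1]
    - [[-0.19,0.34,0],5,1]
    - [[-0.28,0.54,0],5,1]
    - [[-0.34,0.67,0],5,1]
    - [[-0.35,0.68,0],5,1]

```text
time_s: 15.52
tcp_pos: [0.6218, 0.0776, 0.1886]
eef_rot: [-180.0, -0.0, -25.2]
contact_force: [1.0, 0.2, -0.4]
gripper_width: 0.0216
gripper_force: 50.0
```

Run:
```python
from h import *
s=get_state();print(s['tcp_pos'],s['eef_rot'],s['contact_force'],s['gripper_force'],s['time_s'])
print(snap('top')['shot']) if 0 else None
```

```text
[0.62177235 0.07762287 0.18860942] [-1.79970043e+02 -2.37021077e-02 -2.51609124e+01] [ 0.96940317  0.18668665 -0.39977642] 49.99558925628662 15.525
```

jog_arm:
  moves:
    - [[-0.35,0.67,0],5,1]
    - [[-0.35,0.67,0],5,1]
    - [[-0.35,0.67,0],5,1]
    - [[-0.35,0.67,0],5,1]
    - [[-0.36,0.67,0],5,1]
    - [[-0.35,0.67,0],5,1]
    - [[-0.36,0.67,0],5,1]
    - [[-0.36,0.67,0],5,1]
    - [[-0.37,0.66,0],5,1]
    - [[-0.36,0.67,0],5,1]
    - [[-0.37,0.66,0],5,1]
    - [[-0.36,0.66,0],5,1]

```text
time_s: 17.02
tcp_pos: [0.5365, 0.0637, 0.1888]
eef_rot: [-179.9, 0.0, -85.2]
contact_force: [0.8, 0.2, -0.6]
gripper_width: 0.0214
gripper_force: 50.0
```

```bash
python3 g.py g2
python3 - <<'E'
import cv2,numpy as np
b=cv2.imread('pics/g2_side.png')[150:260,270:400];a=cv2.imread('pics/g2_top.png')[120:260,230:360]
cv2.imwrite('pics/g2b.png',np.hstack([cv2.resize(x,(390,420) ,interpolation=2) for x in(b,a)]))
E
```

```text
[0.53649963 0.06366131 0.18882111] [-1.79927500e+02  4.93949182e-03 -8.51581243e+01] 49.99737739562988 [ 0.83494364  0.21749249 -0.5765587 ] 17.025
tip 317 193
crop origin 242 118 scale4
```

View pics/g2b.png

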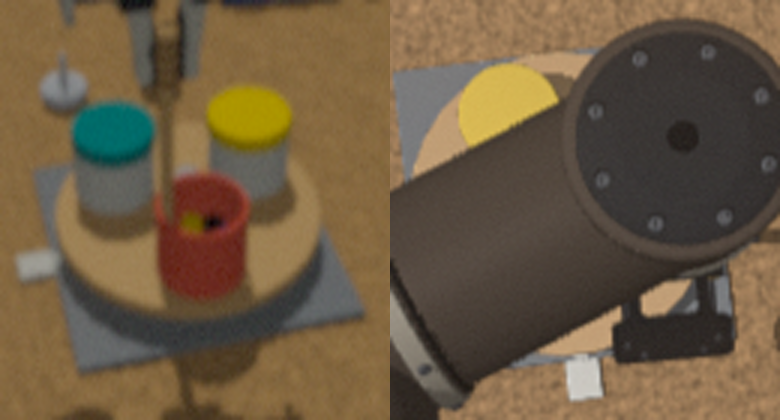

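The pot is turning as planned, with the stick against its left wall and the beads below the tip. Continue.

jog_arm:
  moves:
    - [[-0.37,0.67,0],5,1]
    - [[-0.38,0.66,0],5,1]
    - [[-0.37,0.66,0],5,1]
    - [[-0.37,0.66,0],5,1]
    - [[-0.38,0.66,0],5,1]
    - [[-0.38,0.65,0],5,1]
    - [[-0.38,0.66,0],5,1]
    - [[-0.38,0.65,0],5,1]
    - [[-0.39,0.66,0],5,1]
    - [[-0.38,0.65,0],5,1]
    - [[-0.39,0.65,0],5,1]
    - [[-0.39,0.65,0],5,1]

```text
time_s: 18.68
tcp_pos: [0.4842, 0.1325, 0.1888]
eef_rot: [-179.9, 0.0, -145.0]
contact_force: [1.8, -1.3, -0.0]
gripper_width: 0.0214
gripper_force: 50.0
```

jog_arm:
  moves:
    - [[-0.39,0.65,0],5,1]
    - [[-0.39,0.65,0],5,1]
    - [[-0.31,0.52,0],5,1]
    - [[-0.23,0.4,0],5,1]
    - [[-0.17,0.34,0],5,1]
    - [[-0.1,0.2,0],5,1]
    - [[-0.05,0.14,0],5,1]
    - [[0,0,0],0,1]
    - [[0,0,0],0,1]

```text
time_s: 19.8
tcp_pos: [0.4864, 0.1654, 0.1884]
eef_rot: [-180.0, -0.0, -179.8]
contact_force: [-0.1, -1.9, -1.4]
gripper_width: 0.0213
gripper_force: 50.0
```

```bash
python3 g.py g3
python3 - <<'E'
from h import *
b=cv2.imread('pics/g3_side.png')[150:260,260:400];a=cv2.imread('pics/raw.png')
cv2.imwrite('pics/g3b.png',np.hstack([cv2.resize(b,(420,330),interpolation=2),cv2.resize(a[:,100:540],(363,330),interpolation=3)]))
E
```

```text
[0.48644066 0.16537371 0.18835359] [-1.79965050e+02 -2.70619986e-02 -1.79844616e+02] 49.999921917915344 [-0.07658757 -1.92101424 -1.44711394] 19.8
tip 319 190
crop origin 244 115 scale4
```

View pics/g3b.png

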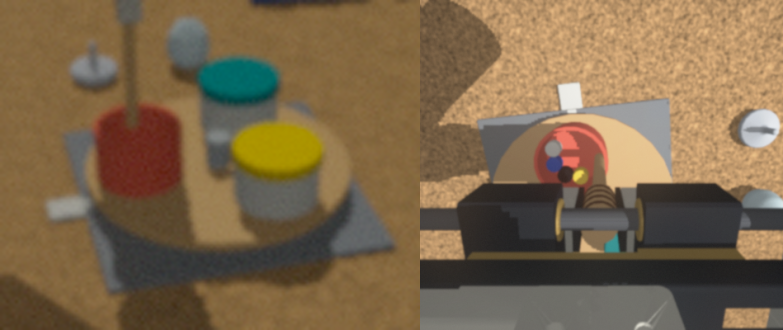

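The pot is close to the front, the stick is in it, and all beads are inside. I'll measure the sideways offset.

```bash
cat > m.py <<'E'
from h import *
from scipy.optimize import least_squares
A=np.array([.5675,.1425])
p=snap('wrist');s=get_state();im=p['pixels'];h=cv2.cvtColor(im,cv2.COLOR_BGR2HSV)
red=(((h[...,0]<8)|(h[...,0]>172))&(h[...,1]>110)).astype(np.uint8);red[230:]=0
cn=max(cv2.findContours(red,0,1)[0],key=cv2.contourArea)[:,0].astype(float)
hull=cv2.convexHull(cn.astype(np.float32))[:,0]
P=np.array([atz(p,q,.086)[:2] for q in cn])
c0=np.array([.49,.134])
# outer-rim points: far side and flanks (largest radius per angle)
f=lambda c:np.hypot(*(P-c).T)-.042
r=least_squares(lambda c:f(c),c0,loss='cauchy',f_scale=.0015);c=r.x;print('rim fit',c,'inliers',(abs(f(c))<.002).sum(),len(P))
x,y=proj(p,[*(A-.157*np.array([.994,.107])),.006]).astype(int);print('tab pred',x,y)
w=((h[...,1]<60)&(h[...,2]>150)).astype(np.uint8);w[y+30:]=0;w[:max(y-30,0)]=0;w[:,:x-40]=0;w[:,x+40:]=0
t=max(cv2.findContours(w,0,2)[0],key=cv2.contourArea);T=np.array([atz(p,q,.006)[:2] for q in cv2.boxPoints(cv2.minAreaRect(t))]);tc=T.mean(0);print('tab',tc,T.round(3).tolist())
for nm,d in(('edges',np.array([np.cos(np.radians(-173.84)),np.sin(np.radians(-173.84))])),('tab',(tc-A)/np.linalg.norm(tc-A))):
    v=c-A;print(nm,'along',v@d,'dock y of pot',-(d[0]*v[1]-d[1]*v[0])*-1,'dir',np.degrees(np.arctan2(d[1],d[0])))
# line pot->tab with edge direction
print('tab-relative lateral',np.cross(d:=np.array([np.cos(np.radians(-173.84)),np.sin(np.radians(-173.84))]),c-tc))
t0=s['tcp_pos'];print('tcp-pot',t0[:2]-c,s['time_s'])
E
python3 m.py 2>&1 | grep -v Warn
```

```text
print('tab-relative lateral',np.cross(d:=np.array([np.cos(np.radians(-173.84)),np.sin(np.radians(-173.84))]),c-tc))
rim fit [0.48385437 0.13034171] inliers 125 301
tab pred 284 112
tab [0.41851745 0.13749223] [[0.437, 0.102], [0.395, 0.107], [0.4, 0.172], [0.442, 0.17]]
edges along 0.08446732334306421 dock y of pot 0.00311247052350847 dir -173.84
tab along 0.08400686883886667 dock y of pot 0.009341422450083263 dir -178.07483457874673
tab-relative lateral 0.014120230152259558
tcp-pot [0.00257644 0.03532027] 20.0
```

Run:
```python
from h import *
A=np.array([.5675,.1425]);p=snap('wrist')
im=p['pixels'].copy()
for ang,col in((-173.84,(0,255,0)),):
    d=np.array([np.cos(np.radians(ang)),np.sin(np.radians(ang))]);C=A+.078*d;n=np.array([-d[1],d[0]])
    for z,r in((.086,.042),(.086,.038)):
        q=np.array([proj(p,[*(C+r*np.array([np.cos(u),np.sin(u)])),z]) for u in np.linspace(0,6.28,60)]);cv2.polylines(im,[q.astype(np.int32)],True,col,1)
    q=np.array([proj(p,[*(A+a*d+b*n),.006]) for a,b in((.135,.015),(.169,.015),(.169,-.015),(.135,-.015))]);cv2.polylines(im,[q.astype(np.int32)],True,col,1)
cv2.imwrite('pics/ov.png',cv2.resize(im[90:240,200:400],(800,600),interpolation=2))
```

View pics/ov.png

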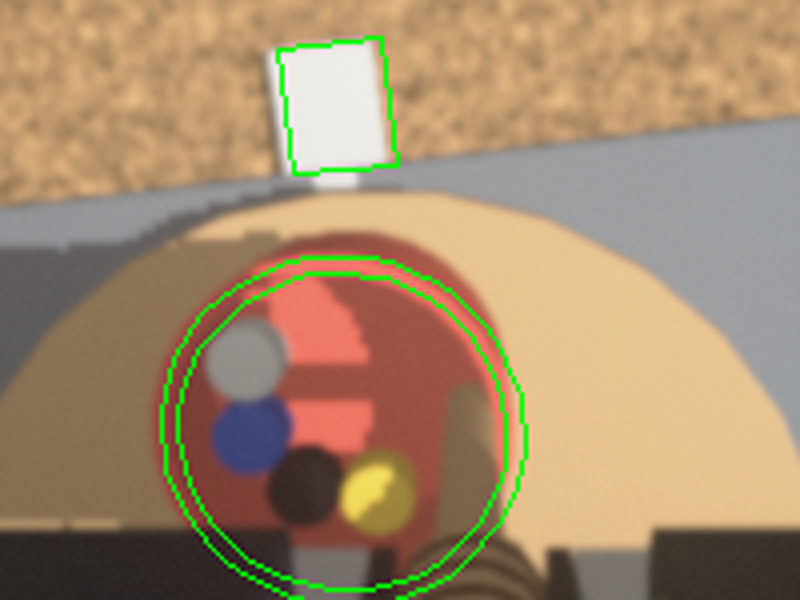

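The tab outline is 2 px right of the drawn prediction and the pot rim 3.5 px, so the pot is about 2 mm from the line (14 mm allowed). The beads lie in the pot and the stick bears on its side wall. Handing in.

```bash
python3 -c "
from h import *
s=get_state();print(s['tcp_pos'],s['gripper_force'],s['contact_force'],s['time_s']);print(close_job())"
```

```text
[0.48644939 0.16569004 0.18837098] 49.99993622303009 [ 0.20973931 -1.8938854  -1.01948142] 20.05
the job is handed in; nothing more can be done
None
```

I stirred all four beads away from where they started, then turned the coral pot to the front, where the gripped stick alone holds it about 2 mm off the tab's line by my measurement; I handed the job in at 20 s (no verdict was returned).

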